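# Hang the reorder tag over the empty bin

## Task

The stockroom's empty bin needs its yellow reorder tag. Take the yellow tag from the parking stand, hang it over the green sleeve at the end of the rail and let go of it; then slide it along the rail, without lifting it off, until it hangs still, centred on the empty red bin. Leave the white tag on its stand and everything else on the table where it is.

Things in the scene. Friction and masses are not known exactly. Their poses are not given: they have to be found in the camera images.
- tag: yellow reorder tag, loose, about 130 g: a rigid saddle hanger, open at the bottom, that sits by its weight on a 14 mm round bar. Origin on the bar's axis when hung; y along the bar, z up. Yellow plate 70 mm wide (y) at x = -17 mm and metal leg 60 mm wide at x = +17 mm, each 3 mm thick and reaching 65 mm below the origin, with steel foot weights outside (out to x = -24, +24 mm). Mouth between the legs 31 mm. It hangs level, a few degrees either way.
- tag_roof (a point): top of the yellow tag's metal roof, 12 mm above the tag's origin, at the foot of its post. The roof is two plates, 60 mm along the bar, that fall 30 degrees to either side, so the tag centres itself across the bar. It slides along the bar against ordinary friction when the post is pushed along y low down, near the roof.
- tag_post (a point): centre of the top of the yellow tag's square grip post, 20 x 20 mm (sides along the tag's x and y), which stands from the roof (9 mm above the tag's origin) up to 56 mm above the origin
- tag_white: white tag, loose, same shape, size and frame as the yellow one, on the same parking stand 110 mm from it; leave alone
- stand: fixed parking stand where both tags hang at the start: round bar, diameter 14 mm, along the stand's y, 250 mm long, axis 120 mm above the table, end posts (16 x 12 mm) flush with the bar's top. Origin on the table under the bar's middle. The tags hang 55 mm either side of the middle; which is on which side varies.
- rail_mid (a point): middle of the fixed rail, on its axis, 170 mm above the table: a round aluminium bar, diameter 14 mm, along this frame's y, between two posts (16 x 12 mm) at y = -230 and +230 mm whose tops are flush with the bar's top. z is up, x points across the rail, away from the robot.
- sleeve_mid (a point): middle of the green sleeve on the rail, on the rail's axis, 155 mm from rail_mid towards its +y end (the robot's left); the green part is 100 mm long (105 to 205 mm from rail_mid) and as thick as the rest of the rail. Axes as rail_mid.
- bin_empty: the empty red open-fronted bin, fixed, 150 mm long (its x, across the rail), 88 mm wide (its y, along the rail), 75 mm high; origin at the centre of its underside, 85 mm beyond the rail's line. The tag belongs where the bin's middle line (its y = 0) crosses the rail. The three bins stand side by side, 95 mm apart, in varying order.
- bin_nuts: red bin like the empty one, fixed, full of steel nuts; same origin
- bin_cartons: red bin like the empty one, fixed, holding three small white cartons; same origin
- carton: loose cardboard carton, 120 x 100 x 80 mm, origin at the centre of its underside, on the table far to the right; leave alone
- tape: loose orange roll of tape, diameter 100 mm, 48 mm high, lying flat; origin at the centre of its underside; leave alone
- black_box: loose black box, 90 x 70 x 50 mm, origin at the centre of its underside; leave alone
- screwdriver: loose screwdriver lying on the table to the right near the robot, 200 mm or so long, along its own x; leave alone
Not all that is in view belongs to the job. Leave any purple look-alike of the tag alone. What is shaped like the bin_empty but blue is not meant.

How it is judged:
By the outcome, as a careful person would: the job done as asked, in the order asked, and still so for the second after the job is handed in, with the robot touching nothing.
It also fails if it takes over 54 s, if anything falls off the work surface, if the arm or the gripper's body presses on something with over 40 N, if the wrist force passes 120 N, or if a joint passes its speed limit or range.

## Robot

A 7-joint arm with a two-finger parallel gripper is mounted at the origin on the work surface. World frame = base frame: x ahead of the robot, y to its left, z up, the work surface at z = 0. Lengths are in m, angles in rad, forces in N, time in s.
With the tool pointing down it reaches from about 0.425 to 0.925 m from the base axis. Payload 6.8 kg.
Tool frame: the origin (TCP) lies on the centre line of the jaws, within the pads' length; the fingertips stand 14 mm ahead of it and the grasp point (between the pads) lies 5 mm behind it (bot.finger_overhang is the distance from the TCP to the fingertips, in m); z points along the fingers, y is the line along which they close (so a half turn about z gives the same grasp; the last joint's range is limited). The gripper opens to 85 mm and grips with 20 to 120 N. Pads are 22 mm wide; open, the fingers measure 114 mm over their backs; the gripper's body (76 mm by 85 mm) begins 54 mm behind the grasp point. The pads swing forward as they close: fully open they stand 13 mm farther back than shut.
Start: joints at [1.116, 0.477, 0.022, 1.555, -0.011, 1.109, -0.083], TCP at [0.229, -0.635, 0.245] pointing down, gripper open.
Joint ranges: [-2.96, 2.96], [-0.34, 2.1], [-1.41, 1.46], [0.24, 2.44], [-1.37, 4.51], [0.17, 1.92], [-2.96, 2.96]. Speed limits (rad/s): [2.39, 2.39, 3.14, 3.14, 3.14, 3.14, 3.14].

## Interface

Orientations are given as a unit quaternion [w, x, y, z].
In Python, from station import bot gives the robot as it stands.
- The arm moves only by the shell command python3 -m inch 'ROWS' [OPENING] [FORCE]. ROWS is JSON, a list of rows, each a list of 4 numbers: the shift along the tool's x, y, z in m, then the turn about the tool's z in degrees. A call has 1 to 12 rows; each row shifts and turns the commanded pose from where the row before left it, along the tool's axes as they then stand; what a row does not reach is not made up. A row lasts 1/10 s, in which the tool goes at most 50 mm and 8.59 degrees, less where a joint would pass 70% of its speed; a pose out of reach is approached as far as the arm can. A call is refused whole if a number of a shift passes 0.05 or a number of a turn 8.59, either way. A call with a gripper value outside its range is refused whole. OPENING is the finger opening in m, from 0 to 0.0854, set as the call begins (- or left out, the last holds). The fingers move at their own pace and stop on an object; FORCE is the grip in N (left out, the last holds). Time passes only in rows, so rows that do not move let the fingers close. It gives the time, the measured TCP pose, the force, the opening and the grip force at its end, in the units of the state.
- bot.get_obs(): the state, without advancing time (a new reading comes with each control period).
- bot.read_camera(name): name is "side" or "top"; returns a dict with "color" (384x512x3 uint8, red, green, blue), "mtx" (3x3 intrinsics, pixels), "world_from_camera" (4x4, takes a point from camera to world coordinates). Camera axes: x right, y up, looking along -z (the intrinsics and any distortion apply to the point x, -y, -z); pixel columns grow to the right and rows downward; lengths in m; the calibration is good to about 2 mm. A picture is of the moment at which its call begins. There is no depth.
- bot.hand_in(): hands the job in; it is judged then, once.
The state is a dict: "t": time; "q": joint angles; "joint_vel": joint speeds; "joint_torque": joint torques, N m; "eef_pos": TCP position; "tool_rot": TCP orientation; "contact_force": force on the tool from outside, world axes, zero at the start; "torque": the same for the moment, N m; "gripper_width": opening from 0.0 (shut) to 1.0 (fully open); "grasp_force": force on a finger pad.
Only numpy, scipy, OpenCV 4.12 (cv2) and the standard library are available. Lean on these libraries where they do the work, as an engineer would, in place of code of your own. Each camera call takes 0.05 s, during which the arm holds its last target. There are 200 camera calls.

## Working session

There is one attempt and no reset: what is moved stays moved. The work goes in short steps, Python scripts to look and compute and a shell command to move; the robot and the scene stay as the last step left them, time stands still between calls to the robot, and variables do not carry over. Pictures are saved under pics/ and viewed, at most 10 in all, crops included, and the job is handed in when it is done.

```bash
mkdir -p pics; ls; python3 - <<'E'
from station import bot
import cv2,numpy as np
o=bot.get_obs();print({k:np.round(v,3).tolist() for k,v in o.items()})
for n in("side","top"):
    r=bot.read_camera(n);print(n,r["mtx"].tolist(),np.round(r["world_from_camera"],4).tolist(),[k for k in r])
    cv2.imwrite(f"pics/{n}0.png",cv2.cvtColor(r["color"],cv2.COLOR_RGB2BGR)); np.savez(f"{n}0.npz",**r)
E
```

```text
pics
{'t': 0.0, 'q': [1.116, 0.478, 0.022, 1.556, -0.012, 1.109, -0.083], 'joint_vel': [0.001, -0.0, 0.0, 0.0, -0.0, 0.002, -0.0], 'joint_torque': [-0.001, -59.645, 1.608, -28.12, 0.013, 0.009, -0.0], 'eef_pos': [0.229, -0.634, 0.244], 'tool_rot': [-0.001, 0.985, 0.173, -0.0], 'contact_force': [0.002, 0.724, 0.394], 'torque': [0.045, -0.018, 0.02], 'grasp_force': 0.0, 'gripper_width': 1.001}
side [[433.9184414504424, 0.0, 252.0199543526385], [0.0, 433.9184414504424, 195.94049231297797], [0.0, 0.0, 1.0]] [[-0.8551, 0.3062, -0.4184, -0.0681], [-0.5181, -0.472, 0.7133, 0.9537], [0.021, 0.8267, 0.5622, 0.9309], [0.0, 0.0, 0.0, 1.0]] ['color', 'mtx', 'world_from_camera']
top [[477.41100031300545, 0.0, 254.15153577365464], [0.0, 477.41100031300545, 192.77982486305376], [0.0, 0.0, 1.0]] [[-0.0204, 0.9954, -0.0933, 0.3846], [-0.9997, -0.019, 0.0165, -0.029], [0.0146, 0.0936, 0.9955, 1.497], [0.0, 0.0, 0.0, 1.0]] ['color', 'mtx', 'world_from_camera']
```

View pics/side0.png

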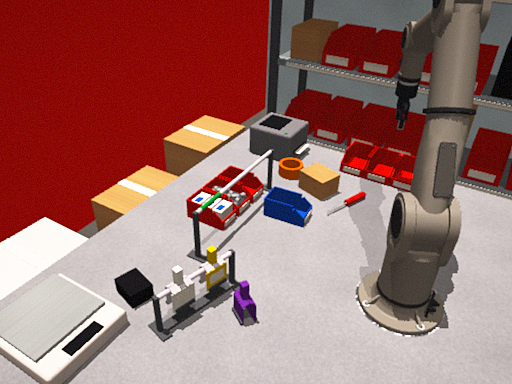

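View pics/top0.png

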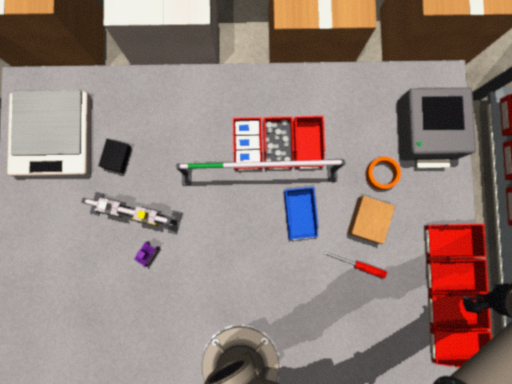

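Candidates for the yellow tag:
- Yellow tag: side (213,262), top (141,214).
- White tag: side (180,285), top (102,206).
- Purple look-alike: side (245,303), top (147,253).

Candidates for the empty bin:
- Empty red bin in the row of three: top (310,137). This is the one I choose.
- Cartons bin: top (247,140).
- Nuts bin: top (278,140).
- Blue bin: top (300,214).
- Separate red bins at the right: top (455,290).

I choose the yellow tag and the red bin at top (310,137), and check both in one crop.

```bash
cat > h.py <<'E'
import numpy as np,cv2
from station import bot
def load(n): return dict(np.load(n+".npz"))
def ray(c,uv):
    K,T=c["mtx"],c["world_from_camera"]
    d=np.array([(uv[0]-K[0,2])/K[0,0],-(uv[1]-K[1,2])/K[1,1],-1.])
    return T[:3,3],T[:3,:3]@d
def onz(c,uv,z):
    o,d=ray(c,uv);return o+d*(z-o[2])/d[2]
def tri(c1,p1,c2,p2):
    o1,d1=ray(c1,p1);o2,d2=ray(c2,p2)
    s=np.linalg.lstsq(np.c_[d1,-d2],o2-o1,rcond=None)[0]
    a,b=o1+s[0]*d1,o2+s[1]*d2;return (a+b)/2,np.linalg.norm(a-b)
def hsv(c): return cv2.cvtColor(c["color"],cv2.COLOR_RGB2HSV)
def proj(c,p):
    T=np.linalg.inv(c["world_from_camera"]);q=T[:3,:3]@p+T[:3,3];K=c["mtx"]
    return K[0,2]+K[0,0]*q[0]/-q[2],K[1,2]-K[1,1]*q[1]/-q[2]
def blobs(m,box,mn=15):
    x0,y0,x1,y1=box;mm=np.zeros(m.shape,np.uint8);mm[y0:y1,x0:x1]=m[y0:y1,x0:x1]
    n,l,s,c=cv2.connectedComponentsWithStats(mm)
    return [(c[i].round(1).tolist(),s[i].tolist()) for i in range(1,n) if s[i,4]>=mn],l
E
python3 - <<'E'
from h import *
s,t=load("side0"),load("top0")
a=cv2.resize(t["color"][150:280,70:230],None,fx=5,fy=4.5,interpolation=cv2.INTER_CUBIC)[:,:800]
a=cv2.resize(t["color"][105:240,75:350],(800,393),interpolation=cv2.INTER_CUBIC)
b=cv2.resize(s["color"][235:340,145:270],(238,200),interpolation=cv2.INTER_CUBIC)
out=np.zeros((593,800,3),np.uint8);out[:393]=a;out[393:,:238]=b
b2=cv2.resize(s["color"][140:250,180:320],(254,200),interpolation=cv2.INTER_CUBIC);out[393:,260:514]=b2
cv2.imwrite("pics/c1.png",out[...,::-1])
for n,c in(("top",t),("side",s)):
    h=hsv(c)
    y=cv2.inRange(h,(20,130,80),(35,255,255));g=cv2.inRange(h,(45,80,50),(85,255,255))
    print(n,"Y",blobs(y,(70,150,260,330))[0],"G",blobs(g,(150,100,350,260))[0])
E
```

```text
top Y [([141.6, 214.4], [137, 211, 10, 8, 58])] G [([204.9, 165.2], [188, 163, 35, 6, 176])]
side Y [([148.7, 179.5], [130, 169, 40, 20, 164]), ([140.8, 196.7], [135, 195, 12, 5, 15]), ([108.2, 205.3], [98, 200, 21, 11, 32]), ([211.4, 254.7], [207, 246, 10, 18, 153]), ([215.2, 275.1], [206, 262, 21, 29, 194])] G [([210.5, 200.6], [200, 192, 21, 18, 99])]
```

View pics/c1.png

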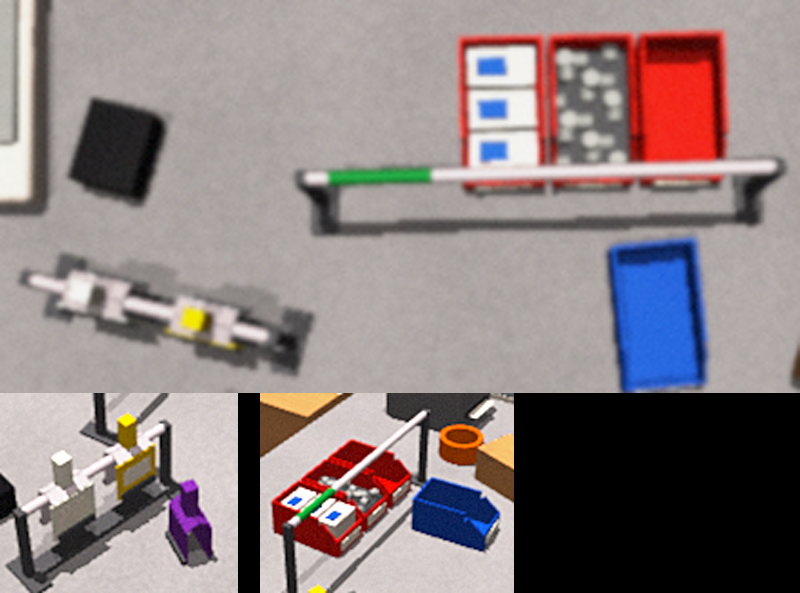

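The crop confirms the choices. The yellow post is at top (141,214) with its plate on the robot side, and the white tag is at (102,206). The empty red bin is the right one, at about (310,137), and the green sleeve is around (205,165). Next I measure.

```bash
cat > meas.py <<'E'
from h import *
def fitrail(t,p0,p1,z,half=7):
    # centre of bright bar at cols between; weighted brightness minus bg; world points
    pts=[]
    g=t["color"].astype(float); 
    sat=hsv(t)[...,1].astype(float)
    return pts
E
python3 - <<'E'
from h import *
s,t=load("side0"),load("top0")
h=hsv(t)
g=cv2.inRange(h,(45,80,50),(85,255,255))
ys,xs=np.nonzero(g[150:180,180:235]);xs+=180;ys+=150
A=onz(t,(187.5,165),.17);B=onz(t,(222.5,165),.17);print("green ends",A,B,np.linalg.norm(A-B))
G=onz(t,(204.9,165.2),.17)
hs=hsv(s);gs=cv2.inRange(hs,(45,80,50),(85,255,255));print("sleeve tri",tri(t,(204.9,165.2),s,(210.5,200.6)),G)
# rail axis: white bar columns 225..340
v=t["color"].min(2).astype(int)
for c in range(180,350,8): print(c,v[158:172,c].tolist())
print("stand")
for c in (82,84,86,90,94,118,122,126,154,158,162,166,170,174): print(c,v[195:235,c].tolist())
y=cv2.inRange(h,(20,100,60),(35,255,255));print(y[208:226,132:168]//255)
r=((h[...,0]<8)|(h[...,0]>172))&(h[...,1]>140)
for row in (120,130,140,150):
    print(row,np.nonzero(r[row,225:335])[0]+225)
print("postTop",onz(t,(141.6,214.4),.176),"side",onz(s,(211.5,248.5),.176))
E
```

```text
green ends [0.59068258 0.13420297 0.17      ] [0.58889972 0.03624444 0.17      ] 0.09797475696429435
sleeve tri (array([0.5880147 , 0.08484784, 0.17483798]), np.float64(0.0010678429003940575)) [0.58923055 0.08553615 0.17      ]
180 [170, 166, 162, 165, 161, 147, 164, 195, 196, 156, 100, 46, 42, 73]
188 [169, 168, 168, 169, 157, 120, 87, 84, 92, 78, 66, 73, 75, 64]
196 [168, 171, 164, 147, 131, 84, 41, 37, 35, 33, 91, 140, 164, 165]
204 [169, 168, 161, 157, 137, 87, 46, 39, 33, 52, 106, 144, 162, 162]
212 [164, 169, 165, 141, 113, 67, 43, 36, 31, 66, 129, 159, 163, 166]
220 [161, 163, 158, 139, 106, 57, 39, 33, 31, 74, 130, 153, 158, 159]
228 [163, 163, 158, 147, 156, 202, 230, 225, 189, 151, 151, 163, 161, 161]
236 [179, 179, 177, 176, 181, 214, 230, 222, 177, 106, 47, 26, 59, 92]
244 [54, 115, 209, 222, 211, 223, 232, 215, 164, 99, 75, 91, 91, 99]
252 [240, 240, 236, 215, 209, 226, 230, 204, 148, 83, 76, 92, 90, 95]
260 [101, 101, 102, 123, 187, 226, 228, 195, 127, 62, 26, 50, 70, 95]
268 [137, 165, 185, 180, 207, 228, 225, 186, 119, 61, 50, 61, 88, 138]
276 [123, 124, 112, 152, 204
[... 4945 characters left out ...]
95
 296 297 298 299 300 301 302 303 304 305 306 307 308 309 310 311 312 313
 314 315 316 317 318 319 320 321 322 323]
130 [233 234 260 261 263 264 265 291 292 293 294 295 296 297 298 299 300 301
 302 303 304 305 306 307 308 309 310 311 312 313 314 315 316 317 318 319
 320 321 322 323]
140 [234 260 261 264 265 291 292 293 294 295 296 297 298 299 300 301 302 303
 304 305 306 307 308 309 310 311 312 313 314 315 316 317 318 319 320 321
 322 323 324]
150 [234 235 260 261 262 264 265 292 293 294 295 296 297 298 299 300 301 302
 303 304 305 306 307 308 309 310 311 312 313 314 315 316 317 318 319 320
 321 322 323 324]
postTop [0.45443649 0.26081624 0.176     ] side [0.45593748 0.2630193  0.176     ]
```

```bash
python3 - <<'E'
from h import *
s,t=load("side0"),load("top0")
L=onz(t,(196,165.15),.17);R=onz(t,(332,161.8),.17)
u=(L-R)/np.linalg.norm(L-R);x=np.array([u[1],-u[0],0]);print("rail y-dir",u,"yaw",np.degrees(np.arctan2(-u[0],u[1])))
S=onz(t,(204.9,165.2),.17);S=R+u*((S-R)@u);M=S-u*.155
E1=onz(t,(178.5,165.6),.17);E2=onz(t,(344,161.5),.17)
print("sleeve",S,"mid",M,"mid from ends",(E1+E2)/2,np.linalg.norm(E1-E2))
sat=hsv(t)[...,1].astype(int)
for row in (118,128,138,148,154): print(row,"L",sat[row,228:242].tolist(),"mid",sat[row,256:270].tolist(),"m2",sat[row,284:298].tolist(),"R",sat[row,316:332].tolist())
for uv in((310.5,137),(278.7,137),(247,137)):
    p=onz(t,uv,.075);print(uv,p,"along",(p-M)@u,"across",(p-M)@x)
a=onz(t,(88,201.4),.12);b=onz(t,(164,219.7),.12)
w=(a-b)/np.linalg.norm(a-b);wx=np.array([w[1],-w[0],0]);print("stand dir",w,"yaw",np.degrees(np.arctan2(-w[0],w[1])))
P=np.array([.4552,.262,.176]);print("post off bar line",(P-b)@wx, "tri",tri(t,(141.2,214),s,(211.5,248.5)))
hs=hsv(s);y=cv2.inRange(hs,(20,90,60),(38,255,255));print(y[243:266,203:222]//255); print(hs[243:266,211,2])
E
```

```text
rail y-dir [-0.006716    0.99997745  0.        ] yaw 0.38480153073654416
sleeve [0.58999262 0.08554126 0.17      ] mid [ 0.5910336  -0.06945524  0.17      ] mid from ends [ 0.5910385  -0.07323631  0.17      ] 0.46521895036056493
118 L [13, 9, 12, 34, 88, 150, 172, 174, 170, 176, 174, 185, 188, 187] mid [198, 197, 206, 197, 188, 141, 73, 99, 174, 206, 208, 209, 213, 205] m2 [219, 221, 222, 222, 222, 222, 218, 206, 164, 111, 140, 212, 230, 242] R [230, 238, 233, 249, 231, 242, 201, 150, 78, 26, 14, 11, 10, 10, 14, 15]
128 L [15, 14, 15, 32, 86, 161, 168, 66, 20, 5, 15, 108, 194, 204] mid [2, 5, 29, 126, 208, 175, 135, 155, 197, 173, 86, 15, 18, 9] m2 [5, 10, 3, 5, 16, 32, 114, 212, 224, 237, 231, 232, 231, 231] R [234, 227, 238, 247, 239, 255, 220, 181, 115, 44, 13, 11, 14, 11, 14, 14]
138 L [13, 12, 14, 29, 74, 146, 182, 113, 42, 7, 2, 0, 2, 3] mid [2, 4, 21, 107, 201, 186, 142, 132, 185, 157, 76, 20, 8, 10] m2 [11, 8, 9, 12, 10, 14, 74, 193, 237, 235, 241, 241, 233, 225] R [235, 231, 234, 237, 230, 249, 226, 201, 145, 69, 21, 16, 13, 15, 13, 16]
148 L [14, 14, 12, 22, 67, 136, 195, 1
[... 1349 characters left out ...]
1 1 1 1 1 1 1 1 1 1 0 0 0 0 0]
 [0 0 0 0 1 1 1 1 1 1 1 1 1 0 0 0 0 0 0]
 [0 0 0 0 1 1 1 1 1 1 1 1 1 0 0 0 0 0 0]
 [0 0 0 0 1 1 1 1 1 1 1 1 1 1 0 0 0 0 0]
 [0 0 0 0 1 1 1 1 1 1 1 1 1 1 0 0 0 0 0]
 [0 0 0 0 1 1 1 1 1 1 1 1 1 1 0 0 0 0 0]
 [0 0 0 0 1 1 1 1 1 1 1 1 1 1 0 0 0 0 0]
 [0 0 0 0 1 1 1 1 1 1 1 1 1 1 0 0 0 0 0]
 [0 0 0 1 1 1 1 1 1 1 1 1 1 1 0 0 0 0 0]
 [0 0 0 0 1 1 1 1 1 1 1 1 1 1 0 0 0 0 0]
 [0 0 0 0 0 1 1 1 1 1 1 1 1 1 0 0 0 0 0]
 [0 0 0 0 0 0 1 1 1 1 1 1 1 0 0 0 0 0 0]
 [0 0 0 0 0 0 0 1 1 1 1 0 0 0 0 0 0 0 0]
 [0 0 0 0 0 0 0 0 0 0 0 0 0 0 0 0 0 0 1]
 [0 0 0 0 0 0 0 0 0 0 0 0 0 0 0 0 0 1 1]]
[216 214 240 255 255 255 255 255 255 218 119 130 130 126 126 126 132 128
 126 124 120 167 231]
```

```bash
cat > d.py <<'E'
# usage: d.py x y z yaw(deg of tool x) -> remaining shift in tool axes at the present yaw
import sys;from h import *
from scipy.spatial.transform import Rotation as R
o=bot.get_obs();r=R.from_quat(np.array(o["tool_rot"])[[1,2,3,0]]).as_matrix()
yaw=np.degrees(np.arctan2(r[1,0],r[0,0]));v=[float(a) for a in sys.argv[1:]]
print("t",round(float(o["t"]),2),"pos",np.round(o["eef_pos"],4),"yaw %.2f"%yaw,"F",np.round(o["contact_force"],1),"w",round(float(o["gripper_width"])*85.4,1),"gf",round(float(o["grasp_force"]),1))
if v: print("shift mm",np.round(1e3*r.T@(np.array(v[:3])-o["eef_pos"]),1),"turn %.2f"%(yaw-v[3]))
E
python3 -m inch '[[0,0,0,8.59],[0,0,0,8.59],[0,0,0,8.59],[0,0,0,8.59]]'; python3 d.py .54 -.2 .245 -14.6
```

```text
t: 0.5
eef_pos: [0.2293, -0.6345, 0.2447]
tool_rot: [-0.0, 0.992, -0.129, -0.0]
contact_force: [-0.1, 0.1, -0.2]
gripper_width: 0.997
grasp_force: 0.0
t 0.5 pos [ 0.2293 -0.6345  0.2447] yaw -14.85 F [-0.1  0.1 -0.2] w 85.1 gf 0.0
shift mm [ 1.890e+02 -4.996e+02  1.000e-01] turn -0.25
```

```bash
python3 -m inch '[[0.0172,-0.0454,0,0],[0.0172,-0.0454,0,0],[0.0172,-0.0454,0,0],[0.0172,-0.0454,0,0],[0.0172,-0.0454,0,0],[0.0172,-0.0454,0,0],[0.0172,-0.0454,0,0],[0.0172,-0.0454,0,0],[0.0172,-0.0454,0,0],[0.0172,-0.0454,0,0],[0.0172,-0.0454,0,0],[0,0,0,0]]'; python3 d.py .4557 .262 .245 -14.6
```

```text
t: 1.7
eef_pos: [0.5416, -0.1903, 0.245]
tool_rot: [-0.002, 0.993, -0.12, 0.001]
contact_force: [-0.5, 0.9, 0.1]
gripper_width: 0.999
grasp_force: 0.0
t 1.7 pos [ 0.5416 -0.1903  0.245 ] yaw -13.82 F [-0.5  0.9  0.1] w 85.3 gf 0.0
shift mm [-191.4 -418.7    1.6] turn 0.78
```

```bash
python3 -m inch '[[-0.019,-0.042,0,0.8],[-0.019,-0.042,0,0],[-0.019,-0.042,0,0],[-0.019,-0.042,0,0],[-0.019,-0.042,0,0],[-0.019,-0.042,0,0],[-0.019,-0.042,0,0],[-0.019,-0.042,0,0],[-0.019,-0.042,0,0],[-0.019,-0.042,0,0],[0,0,0,0],[0,0,0,0]]'; python3 d.py .4557 .262 .245 -14.6
```

```text
t: 2.9
eef_pos: [0.4638, 0.2572, 0.2449]
tool_rot: [0.0, 0.991, -0.132, -0.0]
contact_force: [-0.4, -2.0, -0.3]
gripper_width: 1.003
grasp_force: 0.0
t 2.9 pos [0.4638 0.2572 0.2449] yaw -15.13 F [-0.4 -2.  -0.3] w 85.6 gf 0.0
shift mm [-9.1 -2.6 -0.1] turn -0.53
```

```bash
python3 -m inch '[[-0.009,-0.0026,0,-0.5],[0,0,0,0],[0,0,0,0]]' 0.06 30; python3 d.py .4557 .262 .152 -14.6; python3 -m inch '[[0,0,0.03,0],[0,0,0.03,0],[0,0,0.023,0],[0,0,0.01,0],[0,0,0,0]]'; python3 d.py .4557 .262 .152 -14.6; python3 - <<'E'
from h import *
a=[bot.read_camera(n)["color"] for n in("side","top")]
o=np.hstack([cv2.resize(a[0][195:320,130:290],(400,312)),cv2.resize(a[1][155:280,60:220],(400,312))])
cv2.imwrite("pics/c2.png",o[...,::-1])
E
```

```text
t: 3.2
eef_pos: [0.4565, 0.2603, 0.2453]
tool_rot: [0.0, 0.992, -0.129, 0.0]
contact_force: [0.3, -0.3, -0.4]
gripper_width: 0.705
grasp_force: 0.0
t 3.2 pos [0.4565 0.2603 0.2453] yaw -14.87 F [ 0.3 -0.3 -0.4] w 60.2 gf 0.0
shift mm [-1.2 -1.4 93.3] turn -0.27
t: 3.7
eef_pos: [0.4561, 0.2604, 0.1513]
tool_rot: [0.001, 0.992, -0.129, -0.001]
contact_force: [0.1, -0.0, 0.6]
gripper_width: 0.704
grasp_force: 0.0
t 3.7 pos [0.4561 0.2604 0.1513] yaw -14.84 F [ 0.1 -0.   0.6] w 60.1 gf 0.0
shift mm [-0.8 -1.5 -0.7] turn -0.24
```

View pics/c2.png

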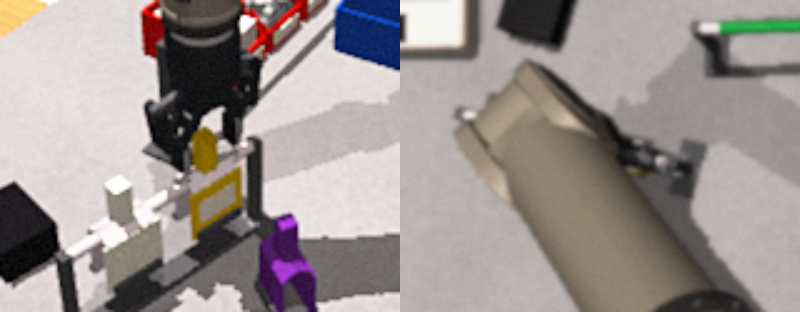

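The jaws straddle the yellow post (side crop at about (205,150)), and the white tag is untouched. Next I close and lift.

```bash
python3 -m inch '[[-0.0005,-0.0015,0,0],[0,0,0,0],[0,0,0,0],[0,0,0,0],[0,0,0,0],[0,0,0,0]]' 0.01 40; python3 d.py; python3 -m inch '[[0,0,-0.01,0],[0,0,-0.02,0],[0,0,-0.03,0],[0,0,-0.03,0],[0,0,-0.03,0],[0,0,0,0]]'; python3 d.py .59 .0855 .275 0.4
```

```text
t: 4.4
eef_pos: [0.4568, 0.2634, 0.1532]
tool_rot: [-0.0, 0.992, -0.129, 0.001]
contact_force: [-1.0, -0.9, 6.4]
gripper_width: 0.227
grasp_force: 41.5
t 4.4 pos [0.4568 0.2634 0.1532] yaw -14.78 F [-1.  -0.9  6.4] w 19.4 gf 41.5
t: 5.0
eef_pos: [0.4581, 0.2643, 0.2769]
tool_rot: [-0.002, 0.992, -0.129, 0.003]
contact_force: [0.3, 1.3, -0.1]
gripper_width: 0.228
grasp_force: 40.8
t 5.0 pos [0.4581 0.2643 0.2769] yaw -14.80 F [ 0.3  1.3 -0.1] w 19.5 gf 40.8
shift mm [173.2 139.1   2. ] turn -15.20
```

```bash
python3 -m inch '[[0,0,-0.018,-7.6],[0,0,-0.018,-7.6],[0,0,0,0],[0,0,0,0]]'; python3 d.py .59 .0855 .31 0.4
```

```text
t: 5.4
eef_pos: [0.4561, 0.2626, 0.3076]
tool_rot: [0.0, 1.0, 0.002, -0.0]
contact_force: [-0.5, 0.4, -1.5]
gripper_width: 0.228
grasp_force: 40.8
t 5.4 pos [0.4561 0.2626 0.3076] yaw 0.20 F [-0.5  0.4 -1.5] w 19.5 gf 40.8
shift mm [133.3 177.6  -2.4] turn -0.20
```

```bash
python3 -m inch '[[0.015,0.02,0,-0.2],[0.022,0.03,0,0],[0.026,0.034,0,0],[0.026,0.034,0,0],[0.022,0.03,0,0],[0.015,0.02,0,0],[0.007,0.0095,-0.002,0],[0,0,0,0],[0,0,0,0]]'; python3 d.py .59 .0855 .31 0.4;python3 - <<'E'
from h import *
r=bot.read_camera("side");np.savez("side1.npz",**r);a=r["color"]
o=np.hstack([cv2.resize(a[95:245,150:310],(640,600),interpolation=cv2.INTER_CUBIC)])
cv2.imwrite("pics/c3.png",o[...,::-1])
E
```

```text
t: 6.3
eef_pos: [0.5902, 0.0884, 0.3097]
tool_rot: [-0.0, 1.0, 0.006, -0.001]
contact_force: [0.2, 0.6, -0.6]
gripper_width: 0.23
grasp_force: 40.7
t 6.3 pos [0.5902 0.0884 0.3097] yaw 0.65 F [ 0.2  0.6 -0.6] w 19.6 gf 40.7
shift mm [-0.3  2.9 -0.3] turn 0.25
```

View pics/c3.png

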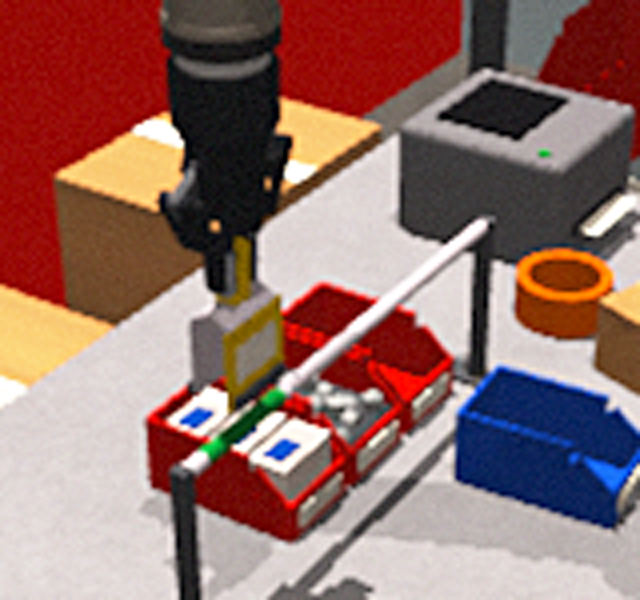

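The tag is held square above the green sleeve (crop (255,370) over sleeve (245,420)). I lower it in stages.

```bash
python3 -m inch '[[-0.0003,0.003,0.01,0.25],[0,0,0.015,0],[0,0,0.015,0],[0,0,0.01,0],[0,0,0,0]]'; python3 d.py .59 .0855 .208 .4;  python3 -m inch '[[0,0,0.012,0],[0,0,0.012,0],[0,0,0.012,0],[0,0,0.01,0],[0,0,0.005,0],[0,0,0,0]]'; python3 d.py .59 .0855 .204 .4
```

```text
t: 6.85
eef_pos: [0.5896, 0.0836, 0.2578]
tool_rot: [0.0, 1.0, 0.003, -0.002]
contact_force: [-0.9, 0.4, -0.7]
gripper_width: 0.229
grasp_force: 40.7
t 6.85 pos [0.5896 0.0836 0.2578] yaw 0.37 F [-0.9  0.4 -0.7] w 19.5 gf 40.7
shift mm [ 0.7 -1.9 49.7] turn -0.03
t: 7.45
eef_pos: [0.5904, 0.0837, 0.2083]
tool_rot: [0.0, 1.0, 0.003, -0.001]
contact_force: [-0.2, 0.0, -0.7]
gripper_width: 0.228
grasp_force: 40.7
t 7.45 pos [0.5904 0.0837 0.2083] yaw 0.36 F [-0.2  0.  -0.7] w 19.5 gf 40.7
shift mm [-0.4 -1.8  4.3] turn -0.04
```

```bash
python3 -m inch '[[0,0,0.002,0],[0,0,0.002,0],[0,0,0,0],[0,0,0,0]]'; python3 -m inch '[[0,0,0.0015,0],[0,0,0,0],[0,0,0,0]]'
```

```text
t: 7.85
eef_pos: [0.591, 0.0838, 0.2055]
tool_rot: [-0.0, 1.0, 0.003, 0.0]
contact_force: [0.2, 0.3, -0.1]
gripper_width: 0.229
grasp_force: 40.7
t: 8.15
eef_pos: [0.5909, 0.0838, 0.2038]
tool_rot: [0.0, 1.0, 0.003, 0.0]
contact_force: [0.2, 0.1, -1.3]
gripper_width: 0.225
grasp_force: 40.7
```

```bash
python3 -m inch '[[0,0,0.0015,0],[0,0,0,0],[0,0,0,0]]'; python3 -m inch '[[0,0,0.0015,0],[0,0,0,0],[0,0,0,0]]'
```

```text
t: 8.45
eef_pos: [0.5911, 0.0838, 0.2035]
tool_rot: [0.0, 1.0, 0.003, 0.0]
contact_force: [-3.6, -0.4, 6.2]
gripper_width: 0.231
grasp_force: 42.0
t: 8.75
eef_pos: [0.5912, 0.0839, 0.2035]
tool_rot: [0.0, 1.0, 0.003, 0.001]
contact_force: [-7.0, -2.5, 16.0]
gripper_width: 0.23
grasp_force: 43.3
```

```bash
python3 -m inch '[[0,0,-0.002,0],[0,0,0,0]]';python3 -m inch '[[0,0,0,0],[0,0,0,0],[0,0,0,0],[0,0,0,0],[0,0,0,0]]' 0.045 30; python3 - <<'E'
from h import *
r=bot.read_camera("side");np.savez("side2.npz",**r);a=r["color"]
o=np.hstack([cv2.resize(a[130:250,160:320],(800,600),interpolation=cv2.INTER_CUBIC)])
cv2.imwrite("pics/c4.png",o[...,::-1])
E
```

```text
t: 8.95
eef_pos: [0.5913, 0.0839, 0.2036]
tool_rot: [-0.0, 1.0, 0.003, 0.001]
contact_force: [-1.9, -0.0, 7.2]
gripper_width: 0.231
grasp_force: 41.8
t: 9.45
eef_pos: [0.5908, 0.0838, 0.2026]
tool_rot: [0.0, 1.0, 0.003, -0.0]
contact_force: [0.1, -0.6, 0.0]
gripper_width: 0.526
grasp_force: 0.0
```

View pics/c4.png

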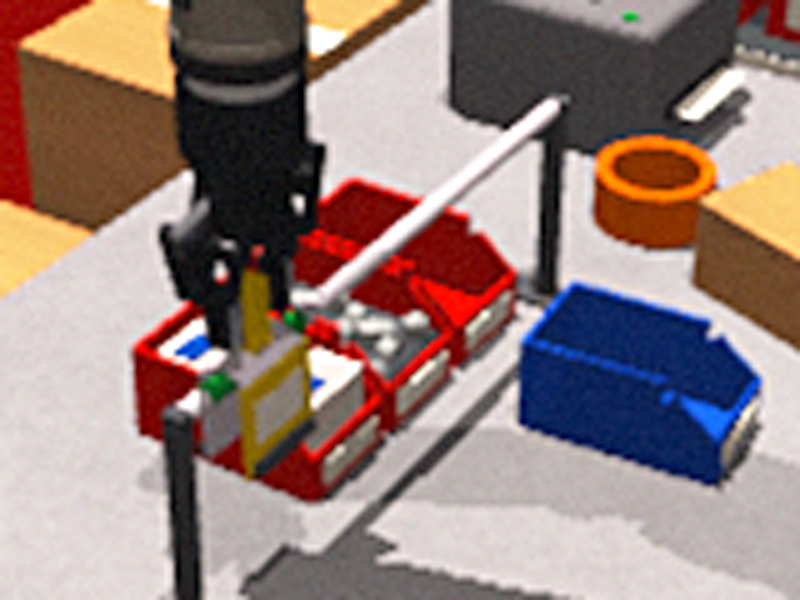

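The tag hangs on the green sleeve, released, with the fingers open around the post (crop (258,310)). I slide it now, pushing low.

```bash
python3 -m inch '[[0,0,0.003,0],[0,0.006,0,0],[0,0.005,0,0],[0,0.005,0,0],[0,0.008,0,0],[0,0.012,0,0],[0,0.015,0,0],[0,0.015,0,0],[0,0.015,0,0],[0,0.01,0,0],[0,0.005,0,0],[0,0,0,0]]'; python3 d.py .593 -.2375 .2 .4; python3 - <<'E'
from h import *
r=bot.read_camera("side");np.savez("side3.npz",**r)
h=hsv(r);y=cv2.inRange(h,(20,90,60),(38,255,255));print(blobs(y,(180,150,300,260))[0])
E
```

```text
t: 10.7
eef_pos: [0.5915, -0.0134, 0.1998]
tool_rot: [0.0, 1.0, 0.002, 0.0]
contact_force: [0.5, 0.9, -0.9]
gripper_width: 0.529
grasp_force: 0.0
t 10.7 pos [ 0.5915 -0.0134  0.1998] yaw 0.28 F [ 0.5  0.9 -0.9] w 45.2 gf 0.0
shift mm [ 4.000e-01  2.241e+02 -1.000e-01] turn -0.12
[([227.1, 180.5], [223, 173, 7, 15, 42]), ([230.4, 197.2], [224, 186, 14, 26, 136])]
```

```bash
python3 -m inch '[[0,0.007,0,0],[0,0.012,0,0],[0,0.018,0,0],[0,0.02,0,0],[0,0.022,0,0],[0,0.022,0,0],[0,0.022,0,0],[0,0.02,0,0],[0,0.018,0,0],[0,0.015,0,0],[0,0.01,0,0],[0,0.006,0,0]]'; python3 -m inch '[[0,0.005,0,0],[0,0.004,0,0],[0,0.003,0,0],[0,0.003,0,0],[0,0,0,0],[0,0,0,0]]';  python3 d.py .593 -.2375 .2 .4; python3 - <<'E'
from h import *
r=bot.read_camera("side");np.savez("side3.npz",**r)
h=hsv(r);y=cv2.inRange(h,(20,90,60),(38,255,255));print(blobs(y,(180,130,300,260))[0])
E
```

```text
t: 11.95
eef_pos: [0.5925, -0.2051, 0.1998]
tool_rot: [0.0, 1.0, 0.003, -0.0]
contact_force: [-0.2, 2.3, -0.0]
gripper_width: 0.526
grasp_force: 0.7
t: 12.55
eef_pos: [0.5928, -0.2194, 0.1998]
tool_rot: [0.0, 1.0, 0.003, 0.0]
contact_force: [0.9, -0.6, -0.8]
gripper_width: 0.528
grasp_force: 0.0
t 12.55 pos [ 0.5928 -0.2194  0.1998] yaw 0.36 F [ 0.9 -0.6 -0.8] w 45.1 gf 0.0
shift mm [ 0.1 18.1 -0.2] turn -0.04
[([259.8, 154.5], [255, 147, 8, 14, 35]), ([262.1, 169.2], [257, 159, 11, 23, 101])]
```

```bash
python3 -m inch '[[0,0.004,0,0],[0,0.004,0,0],[0,0.004,0,0],[0,0.003,0,0],[0,0.002,0,0],[0,0,0,0],[0,0,0,0]]';  python3 d.py; python3 -m inch '[[0,-0.006,0,0],[0,-0.006,0,0],[0,0,-0.02,0],[0,0,-0.04,0],[0,0,-0.04,0],[-0.02,-0.04,-0.01,0],[-0.02,-0.045,0,0],[-0.02,-0.045,0,0],[-0.02,-0.045,0,0],[-0.02,-0.045,0,0],[0,0,0,0],[0,0,0,0]]'; python3 - <<'E'
from h import *
rs={n:bot.read_camera(n) for n in("side","top")}
for n,r in rs.items():
    np.savez(n+"4.npz",**r);h=hsv(r);y=cv2.inRange(h,(20,130,60),(38,255,255));print(n,blobs(y,(240,130,350,260),8)[0])
o=np.hstack([cv2.resize(rs["side"]["color"][120:240,180:300],(400,400)),cv2.resize(rs["top"]["color"][100:220,230:350],(400,400))])
cv2.imwrite("pics/c5.png",o[...,::-1])
E
```

```text
t: 13.3
eef_pos: [0.5928, -0.2365, 0.1998]
tool_rot: [0.0, 1.0, 0.003, -0.0]
contact_force: [-0.6, 0.2, 0.5]
gripper_width: 0.529
grasp_force: 0.0
t 13.3 pos [ 0.5928 -0.2365  0.1998] yaw 0.34 F [-0.6  0.2  0.5] w 45.2 gf 0.0
t: 14.5
eef_pos: [0.491, -0.0034, 0.3102]
tool_rot: [0.0, 1.0, 0.005, 0.0]
contact_force: [-0.1, -0.4, -0.4]
gripper_width: 0.527
grasp_force: 0.0
side [([262.9, 151.3], [261, 146, 4, 13, 27]), ([264.8, 167.1], [259, 156, 12, 24, 113]), ([320.5, 171.5], [306, 163, 28, 19, 195]), ([335.8, 174.5], [334, 173, 5, 4, 8])]
top [([317.4, 159.3], [314, 155, 8, 10, 72]), ([304.7, 170.9], [302, 169, 9, 5, 24]), ([316.5, 169.4], [314, 169, 6, 2, 10]), ([325.2, 169.7], [323, 168, 6, 5, 12])]
```

View pics/c5.png

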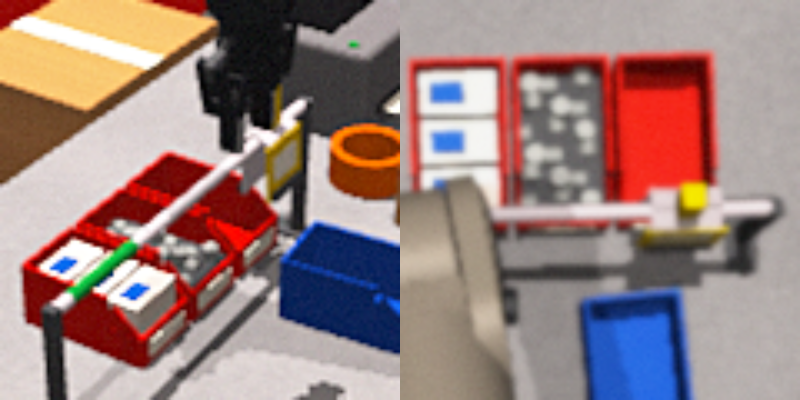

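The tag hangs on the bare rail near the empty bin: post at top (317,159), plate spanning about columns 302 to 330. I check the centring next.

```bash
python3 - <<'E'
from h import *
s,t=load("side4"),load("top4")
print("post",onz(t,(317.9,159),.226),"roof-ish")
h=hsv(t);y=cv2.inRange(h,(20,90,50),(38,255,255));print(y[153:176,298:334]//255)
v=t["color"].min(2).astype(int)
for row in (156,158,160,162,164,166):print(row,v[row,296:334].tolist())
h=hsv(s)[...,1].astype(int)
# side-view rim of empty bin: predicted corners if centre along=-.1555
M=np.array([.591,-.0695,.17]);u=np.array([-.0067,1,0]);x=np.array([1,.0067,0])
for c in (-.1555,-.145):
  for dx in (.160,.085):
    for dy in(.044,-.044):
        p=M+u*(c+dy)+x*dx;p[2]=.075;print(c,dx,dy,np.round(proj(t,p),1),np.round(proj(s,p),1))
a=s["color"];cv2.imwrite("pics/c6.png",cv2.resize(np.load("side0.npz")["color"][155:235,190:280],(800,600),interpolation=cv2.INTER_CUBIC)[...,::-1])
E
```

```text
post [ 0.59194308 -0.22381907  0.226     ] roof-ish
[[0 0 0 0 0 0 0 0 0 0 0 0 0 0 0 0 0 0 0 0 0 0 0 0 0 0 0 0 0 0 0 0 0 0 0 0]
 [0 0 0 0 0 0 0 0 0 0 0 0 0 0 0 0 0 0 0 0 0 0 0 0 0 0 0 0 0 0 0 0 0 0 0 0]
 [0 0 0 0 0 0 0 0 0 0 0 0 0 0 0 0 0 1 1 1 1 1 1 1 0 0 0 0 0 0 0 0 0 0 0 0]
 [0 0 0 0 0 0 0 0 0 0 0 0 0 0 0 0 0 1 1 1 1 1 1 1 0 0 0 0 0 0 0 0 0 0 0 0]
 [0 0 0 0 0 0 0 0 0 0 0 0 0 0 0 0 1 1 1 1 1 1 1 1 0 0 0 0 0 0 0 0 0 0 0 0]
 [0 0 0 0 0 0 0 0 0 0 0 0 0 0 0 0 1 1 1 1 1 1 1 1 0 0 0 0 0 0 0 0 0 0 0 0]
 [0 0 0 0 0 0 0 0 0 0 0 0 0 0 0 0 1 1 1 1 1 1 1 1 0 0 0 0 0 0 0 0 0 0 0 0]
 [0 0 0 0 0 0 0 0 0 0 0 0 0 0 0 0 1 1 1 1 1 1 1 1 0 0 0 0 0 0 0 0 0 0 0 0]
 [0 0 0 0 0 0 0 0 0 0 0 0 0 0 0 1 1 1 1 1 1 1 1 1 0 0 0 0 0 0 0 0 0 0 0 0]
 [0 0 0 0 0 0 0 0 0 0 0 0 0 0 0 1 1 1 1 1 1 1 1 1 0 0 0 0 0 0 0 0 0 0 0 0]
 [0 0 0 0 0 0 0 0 0 0 0 0 0 0 0 0 1 1 1 1 1 1 1 0 0 0 0 0 0 0 0 0 0 0 0 0]
 [0 0 0 0 0 0 0 0 0 0 0 0 0 0 0 0 1 1 1 1 1 0 0 0 0 0 0 0 0 0 0 0 0 0 0 0]
 [0 0 0 0 0 0 0 0 0 0 0 0 0 0 0 0 1 1 0 0 0 0 0 0 0 0 0 0 0 0 0 0 0 0 0 0]
 [0 0 0 0 0 0 0 0 0 0 0 0 0 0 0 0 0 0 0 0 0 0 0 0 0 0 0 0 0 0 0 0 0 0 0 0
[... 1427 characters left out ...]
04, 214, 215, 214, 214, 215, 207, 168, 83, 19, 14, 19, 22, 39, 87, 149, 195, 212, 214, 214, 211, 195, 173, 169, 167, 162, 159, 151, 145]
166 [65, 67, 68, 75, 91, 111, 104, 108, 127, 171, 205, 217, 217, 218, 215, 210, 180, 129, 97, 101, 96, 104, 114, 158, 202, 212, 216, 214, 212, 210, 175, 118, 102, 106, 97, 84, 63, 42]
-0.1555 0.16 0.044 [294.5 115.5] [217.  175.1]
-0.1555 0.16 -0.044 [323.3 114.8] [229.9 165.2]
-0.1555 0.085 0.044 [295.3 139.7] [233.8 180.8]
-0.1555 0.085 -0.044 [324.3 139. ] [246.2 170.5]
-0.145 0.16 0.044 [291.  115.5] [215.4 176.3]
-0.145 0.16 -0.044 [319.9 114.9] [228.4 166.3]
-0.145 0.085 0.044 [291.9 139.8] [232.2 182.1]
-0.145 0.085 -0.044 [320.9 139.1] [244.8 171.7]
```

View pics/c6.png

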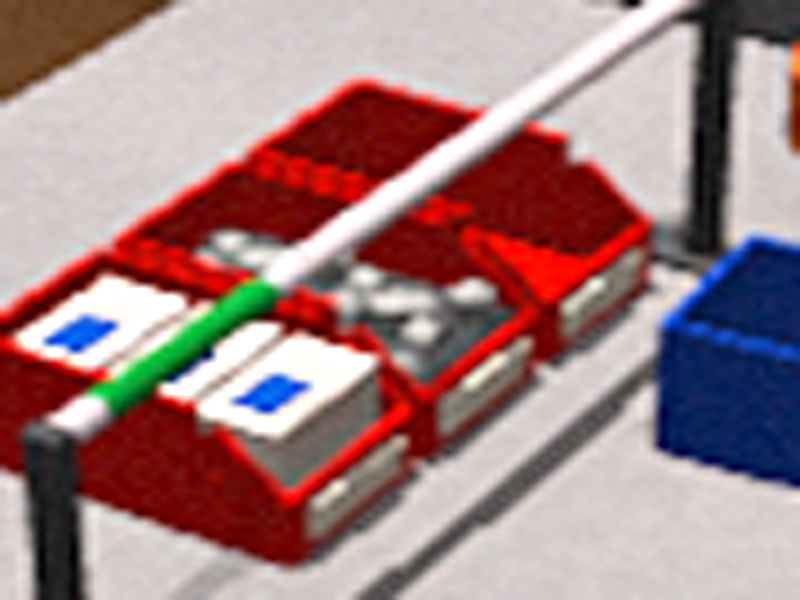

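The tag centre is at y ≈ -0.224 and the bin line crosses the rail at ≈ -0.225, about 1 mm apart, with the side view agreeing. I check that it hangs still, then hand in.

```bash
python3 -m inch '[[0,0,0,0],[0,0,0,0],[0,0,0,0],[0,0,0,0],[0,0,0,0]]' >/dev/null; python3 - <<'E'
from h import *
a=load("top4");b=bot.read_camera("top")
for c in(a,b):
    print(blobs(cv2.inRange(hsv(c),(20,130,60),(38,255,255)),(300,150,335,166))[0])
print(bot.hand_in())
E
```

```text
[([317.4, 159.3], [314, 155, 8, 10, 72])]
[([317.4, 159.3], [314, 155, 8, 10, 72])]
the job is handed in; nothing more can be done
None
```

I hung the yellow tag on the green sleeve, let go of it, slid it along the rail and left it hanging still within about 1 mm of the empty red bin's middle line. The job was handed in at about 15 s.

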